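Tip the carved panel onto its back and push it up to the bench stop

TASK

Push the standing carved panel over with the fingertips so that it falls flat on its plain back, carved face up, with its top edge towards the wooden batten fixed to the bench. Then push it along the bench by its foot edge until its whole top edge sits flush against the batten, and leave it lying there. Only push it, never pick it up, and leave the mallet, the jar and the gouge where they are.

Things in the scene. Friction and masses are not known exactly. Their poses are not given: they have to be found in the camera images.
- panel: Loose pale wooden panel, 140 mm wide (y), 120 high (z), 30 thick (x), about 0.2 kg, standing on its foot edge. Origin: centre of its underside as it stands. x points from the carved face (x = -15 mm; border and rosette 5 mm proud) to the flat plain back (x = +15 mm), z from foot to top edge. The carved face starts turned to the robot within 0.7 rad. Lying right, x points down.
- panel_center (a point): Centre of the panel's 25 mm slab: half-way up and across, 2.5 mm towards the back from mid-thickness. 60 mm above the bench while standing, 12.5 mm when it lies on its back.
- panel_foot (a point): Middle of the panel's lower back edge, the line it tips about; on the bench both while it stands and when it lies on its back. Pushed on the carved face near the top, the panel tips rather than slides and falls by itself once its top has gone about 30 mm; pushed low it slides.
- panel_top_left (a point): Corner of the panel's top edge at its +y side, in the middle of the slab's thickness (12.5 mm above the bench when the panel lies on its back).
- panel_top_right (a point): The same corner at the panel's -y side, 140 mm from the other.
- stop_face (a point): Dark wooden batten fixed to the bench: 320 mm long (y), 35 wide (x), 30 high. This point is on the bench below the middle of its upright face that looks to the panel; x points into the batten, away from the panel. At the start the panel's back looks to it within 0.25 rad, 150 to 190 mm short of it, so the fallen panel lies short of the batten.
- mallet: Turned wooden mallet standing on its head, head 76 mm across, 205 mm tall, to the left of the work (the batten's +y side). Origin at the centre of its underside. Leave alone.
- jar: Amber wax jar with a dark lid, 60 mm across, 70 mm tall, beyond the left end of the batten. Origin at the centre of its underside. Leave alone.
- gouge: Wood gouge lying flat, about 205 mm long, up to 22 mm wide and 20 mm high, to the right of the work. Origin near the middle of its length, on the bench; x points to its blade. Leave alone.
There are look-alikes about, which are no part of the job. Of the things that look like the panel, take the one that is nearest to the robot's base at the start.

How it is judged:
On the way, in this order (a step that is already met when the one before it is completed fails the run):
1. the panel lies flat on its back, carved face up (angle between panel's own x axis and vertical above 3.04 rad and height (world z) of panel_center below 0.02 m), for 0.2 s.
2. its whole top edge is flush against the batten (all of step 1 and x of panel_top_left in the frame of stop_face between -0.006 and 0.006 m and x of panel_top_right in the frame of stop_face between -0.006 and 0.006 m and y of panel_center in the frame of stop_face between -0.09 and 0.09 m), for 0.2 s.
At the end, for the whole second after the job is handed in: The panel lies at rest flat on its back (within 0.1 rad), carved face up, both corners of its top edge within 6 mm of the batten's face and the whole edge within the batten's length (panel centre within 90 mm of the batten's middle) (all of step 2 and linear speed of panel below 0.01 m/s and angular speed of panel below 0.1 rad/s); the robot touches nothing.
It fails at once if the panel is lifted off the bench (its lower back edge more than 20 mm up) (height (world z) of panel_foot above 0.02 m).
It fails at once if the panel falls on its carved face (angle between panel's own x axis and vertical below 0.6 rad).
It fails at once if the mallet is moved more than 20 mm or tipped (distance of mallet from where it was at the start of the episode above 0.02 m or angle between mallet's own z axis and vertical above 0.3 rad).
It fails at once if the jar is moved more than 20 mm or tipped (distance of jar from where it was at the start of the episode above 0.02 m or angle between jar's own z axis and vertical above 0.3 rad).
It fails at once if the gouge is moved more than 20 mm or tipped (distance of gouge from where it was at the start of the episode above 0.02 m or angle between gouge's own z axis and vertical above 0.3 rad).
It also fails if it takes over 48 s, if anything falls off the work surface, if the arm or the gripper's body presses on something with over 40 N, if the wrist force passes 120 N, or if a joint passes its speed limit or range.

ROBOT

A 6-joint arm with a two-finger parallel gripper is mounted at the origin on the work surface. World frame = base frame: x ahead of the robot, y to its left, z up, the work surface at z = 0. Lengths are in m, angles in rad, forces in N, time in s.
With the tool pointing down it reaches from about 0.35 to 0.85 m from the base axis. Payload 8.1 kg.
Tool frame: the origin (TCP) lies on the centre line of the jaws, within the pads' length; the fingertips stand robot.finger_overhang ahead of it and the grasp point (between the pads) lies 5 mm behind it (robot.finger_overhang is the distance from the TCP to the fingertips, in m); z points along the fingers, y is the direction in which the jaws open and shut (so a half turn about z gives the same grasp; the last joint's range is limited). The gripper opens to 93 mm and grips with 3 to 60 N. Pads are 15 mm wide; open, the fingers measure 128 mm over their backs; the gripper's body (75 mm by 188 mm) begins 65 mm behind the grasp point.
Start: joints at [1.047, 0.13, 1.488, -0, 1.523, -0.085], TCP at [0.255, 0.543, 0.233] pointing down, gripper open.
Joint ranges: [-2.96, 2.96], [-0.89, 2.26], [0.02, 2.5], [-1.34, 4.48], [0, 2.73], [-2.66, 2.66]. Speed limits (rad/s): [2.39, 2.39, 2.79, 3.14, 3.14, 3.14].

INTERFACE

Orientations are given as a rotation vector (axis times angle).
In Python, from plant import robot gives the robot as it stands. The module is installed in compiled form; this text tells all that it offers.
- The arm moves only by the tool carry_out, never from a script. Its argument "commands" is a list that holds one entry, the list of rows, each a list of 4 numbers: the shift along the tool's x, y, z in cm, then the turn about the tool's z in degrees. In form: [[[tx, ty, tz, roll], ...]]. A call has 1 to 20 rows; each row shifts and turns the commanded pose from where the row before left it, along the tool's axes as they then stand; what a row does not reach is not made up. A row lasts 1/12 s, in which the tool goes at most 41.7 mm and 7.16 degrees, less where a joint would pass 70% of its speed; a pose out of reach is approached as far as the arm can. A call is refused whole if a number of a shift passes 4.17 or a number of a turn 7.16, either way. A call with a gripper value outside its range is refused whole. "claw" is the finger opening in cm, from 0 to 9.3, set as the call begins (left out, the last holds). The fingers move at their own pace and stop on an object; "grip_force" is the grip in N (left out, the last holds). Time passes only in rows, so rows that do not move let the fingers close. It gives the time, the measured TCP pose, the force and the opening at its end, in the units of the state.
- robot.read_state(): the state, without advancing time (a new reading comes with each control period).
- robot.read_camera(name): name is "scene" or "top" or "wrist"; returns the picture (480x640x3 uint8, red, green, blue); there is no depth.
- robot.camera_params(name): a dict with "mtx" (3x3 intrinsics, pixels), "dist_coeffs" ([k1, k2, p1, p2, k3] as OpenCV has them; the pictures are not rectified), "R" (3x3) and "t" (3): a world point X has camera coordinates R X + t. Camera axes: x right, y down, z forward; pixel columns grow to the right and rows downward; lengths in m; the calibration is good to about 2 mm. A picture is of the moment at which its call begins: read the wrist's pose just before it. camera_params takes no time and is no camera call; for the wrist camera it gives the pose at the moment of the call.
- robot.close_job(): hands the job in, once; it reports no verdict.
The state is a dict: "t": time; "q": joint angles; "dq": joint speeds; "joint_torque": joint torques, N m; "tool_pos": TCP position; "orientation": TCP orientation; "force": force on the tool from outside, world axes, zero at the start; "wrist_torque": the same for the moment, N m; "opening": finger opening in m.
Only numpy, scipy, OpenCV 4.12 (cv2) and the standard library are available. Lean on these libraries where they do the work, as an engineer would, in place of code of your own. Each camera call takes 0.05 s, during which the arm holds its last target.

## Working session

There is one attempt and no reset: what is moved stays moved. The work goes in short steps, Python scripts to look and compute and a tool call to move; the robot and the scene stay as the last step left them, time stands still between calls to the robot, and variables do not carry over. Pictures are saved under pics/ and viewed, and the job is handed in when it is done.

Besides the shell and the picture viewer there is one more tool, called after "Call:" in YAML: its name, and indented under it one key for each argument. carry_out: Moves the arm, as the interface text tells. Its arguments: {"type":"object","properties":{"commands":{"type":"array","items":{"type":"array","items":{"type":"array","items":{"type":"number"}}}},"claw":{"type":"number"},"grip_force":{"type":"number"}},"required":["commands"]}

```bash
mkdir -p pics
python3 - <<'E'
from plant import robot
import cv2
s=robot.read_state(); print(s['t'],s['tool_pos'],s['orientation'],s['force'],s['opening'],robot.finger_overhang)
for n in ['scene','top']:
    im=robot.read_camera(n); cv2.imwrite(f'pics/{n}0.png',im[:,:,::-1])
    p=robot.camera_params(n); print(n,p['mtx'].tolist(),p['dist_coeffs'],(-p['R'].T@p['t']))
E
```

```text
0.0 [0.25462397 0.54269884 0.23159782] [-6.83649689e-01 -3.06575881e+00  2.75080442e-03] [-0.23881577 -0.17509302  0.56224334] 0.09307386766295751 0.014
scene [[546.1056167487492, 0.0, 321.05182021105225], [0.0, 546.1056167487492, 240.08369545086885], [0.0, 0.0, 1.0]] [-0.13795499  0.          0.          0.          0.        ] [ 1.58013287 -0.00738468  0.76181664]
top [[602.4990401605052, 0.0, 311.0076439661031], [0.0, 602.4990401605052, 251.48322340981107], [0.0, 0.0, 1.0]] [-0.20491696  0.          0.          0.          0.        ] [0.46053482 0.05137989 1.53897256]
```

View pics/scene0.png

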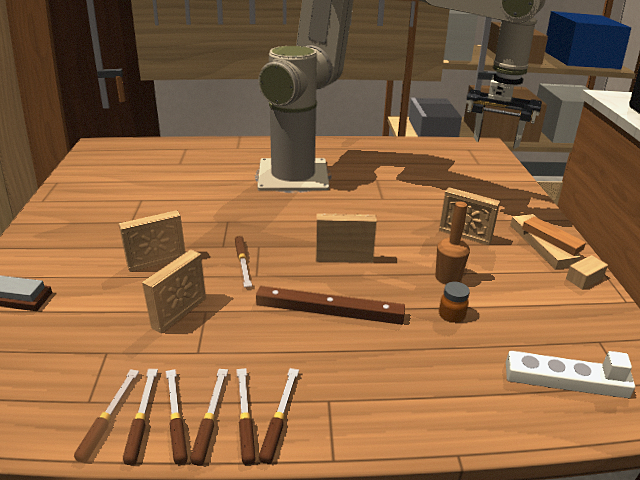

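View pics/top0.png

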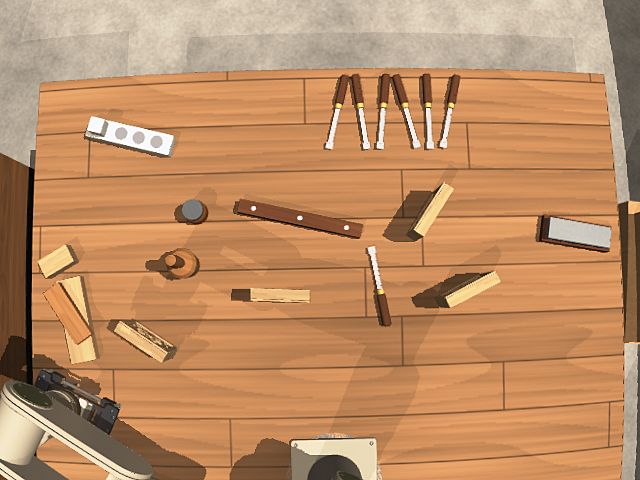

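Panel candidates in the top view are (278,296), (143,340), (470,290) and (433,210). The one at (278,296) is nearest the base (about (335,470)). It shows its plain back to the scene camera and stands in front of the batten, so I choose it. Next I measure it and check it in a close crop.

```bash
cat > h.py <<'E'
import numpy as np, cv2
from plant import robot
def ray(n,uv,z,p=None):
    p=p or robot.camera_params(n)
    u=cv2.undistortPoints(np.array(uv,float).reshape(-1,1,2),p['mtx'],np.array(p['dist_coeffs'])).reshape(-1,2)
    d=np.c_[u,np.ones(len(u))]@p['R']; c=-p['R'].T@p['t']
    z=np.broadcast_to(z,len(u))
    return c+d*((z-c[2])/d[:,2])[:,None]
def proj(n,X):
    p=robot.camera_params(n); r=cv2.Rodrigues(p['R'])[0]
    return cv2.projectPoints(np.array(X,float).reshape(-1,1,3),r,p['t'],p['mtx'],np.array(p['dist_coeffs']))[0].reshape(-1,2)
E
python3 - <<'E'
from h import *
im=cv2.imread('pics/top0.png'); 
a=cv2.resize(im[190:340,150:400],None,fx=3.2,fy=3.2,interpolation=cv2.INTER_CUBIC); cv2.imwrite('pics/ctop.png',a)
b=cv2.imread('pics/scene0.png')[195:330,230:420]; cv2.imwrite('pics/csc.png',cv2.resize(b,None,fx=4,fy=4,interpolation=cv2.INTER_CUBIC))
E
```

```text
(no output)
```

View pics/ctop.png

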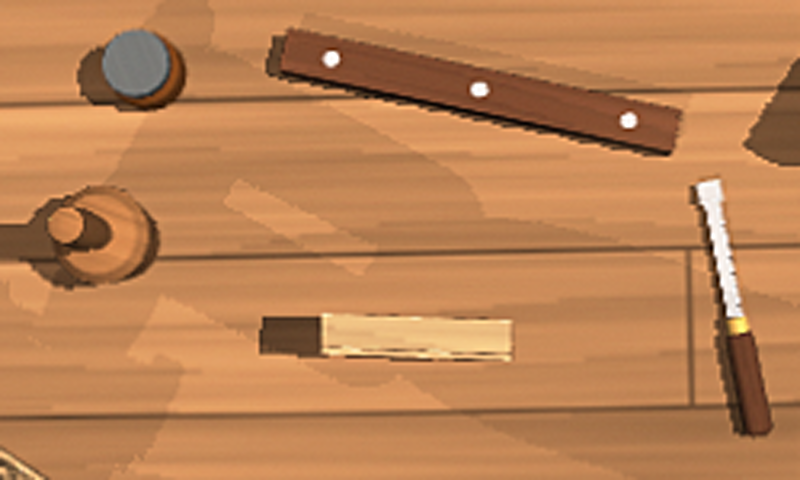

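View pics/csc.png

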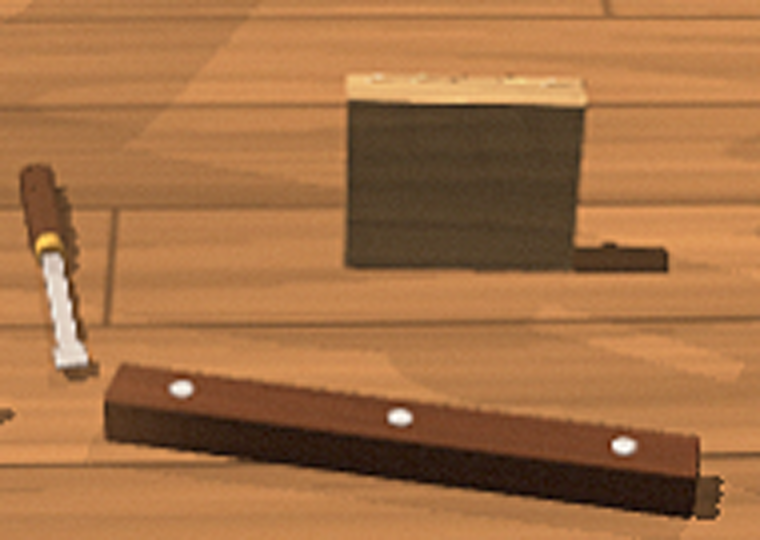

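The crop confirms it: pale panel with a plain back facing the batten, back-top edge from (322,314) to (513,320) in the crop. The batten's top corners are at (288,28), (682,110), (670,155) and (279,68).

Run:
```python
from h import *
np.set_printoptions(precision=4,suppress=True)
f=lambda l:[(x/3.2+150-.3,y/3.2+190-.3) for x,y in l]
P=ray('top',f([(322,314),(513,320),(513,360),(322,355)]),.12)
B=ray('top',f([(288,28),(682,110),(670,153),(279,70)]),.03)
print('panel BL BR FR FL',P[:,:2].tolist())
print('w',np.linalg.norm(P[0]-P[1]),np.linalg.norm(P[3]-P[2]),'t',np.linalg.norm(P[0]-P[3]))
print('batten',B[:,:2].tolist(), np.linalg.norm(B[0]-B[1]),np.linalg.norm(B[3]-B[2]),np.linalg.norm(B[0]-B[3]))
g=lambda l:[(x/4+230-.4,y/4+195-.4) for x,y in l]
S=ray('scene',g([(586,106),(348,101),(348,268),(574,270)]),[.12,.12,0,0]); print('scene back L,R top; R,L bottom',S)
S2=ray('scene',g([(106,403),(697,478)]),.03);print('batten far edge',S2)
h=g
M=ray('top',[(190.5,208.5)],.07);print('jar',M)
def head(a,b): d=a-b; return np.degrees(np.arctan2(-d[0],d[1]))
print('panel yaw',head(P[0],P[1]),head(P[3],P[2]),head(S[0],S[1]),head(S[3],S[2]),'batten',head(B[0],B[1]),head(B[3],B[2]),head(S2[1],S2[0]))
print('gouge', ray('top',f([(690,185),(740,435),(775,430)]),.01), 'mallet',ray('top',f([(105,240)]),.05))
# camera check: wall of batten pt
```

```text
panel BL BR FR FL [[0.49255887718622265, 0.19141680666005928], [0.4854377732848092, 0.05080667246505134], [0.4560637138348407, 0.05140864084207145], [0.4623828802465101, 0.1918809858468901]]
w 0.1407903404325484 0.1406144074243147 t 0.030179566822985206
batten [[0.7217959049095011, 0.22473953095620133], [0.6496838170700043, -0.08605685013272565], [0.6157339205453467, -0.0755922131615854], [0.6882391183616988, 0.23215424347338925]] 0.31905257201681486 0.3161722398974501 0.03436620265795023
scene back L,R top; R,L bottom [[0.4959 0.1901 0.12  ]
 [0.4886 0.0519 0.12  ]
 [0.4856 0.0542 0.    ]
 [0.4903 0.1927 0.    ]]
batten far edge [[ 0.6534 -0.0838  0.03  ]
 [ 0.723   0.2246  0.03  ]]
jar [[0.6928 0.3434 0.07  ]]
panel yaw -2.899228495761046 -2.575721445293832 -3.017993171264137 -1.97220161366011 batten -13.062832905656487 -13.257148560461498 -12.729503828754659
gouge [[ 0.5918 -0.0926  0.01  ]
 [ 0.3922 -0.1272  0.01  ]
 [ 0.3954 -0.1553  0.01  ]] mallet [[0.5547 0.368  0.05  ]]
```

Sizes check: panel 140 × 30 mm, batten 319 × 34 mm. Panel back-edge centre is at (0.489, 0.121) with yaw −2.8°. Batten face centre is at (0.652, 0.078) with yaw −13°, a gap of about 169 mm. The two views agree within 4 mm. I turn the jaws parallel to the panel and move high to a spot in front of the carved face.

Call:
carry_out:
  commands:
    - [[0,0,0,-5.6],[0,0,0,-5.6],[0,0,0,-5.6],[0,0,0,-5.6],[-1.12,-2.6,0,0],[-1.12,-2.6,0,0],[-1.12,-2.6,0,0],[-1.12,-2.6,0,0],[-1.12,-2.6,0,0],[-1.12,-2.6,0,0],[-1.12,-2.6,0,0],[-1.12,-2.6,0,0],[-1.12,-2.6,0,0],[-1.12,-2.6,0,0],[-1.12,-2.6,0,0],[-1.12,-2.6,0,0],[-1.12,-2.6,0,0],[-1.12,-2.6,0,0],[-1.12,-2.6,0,0],[-1.12,-2.6,0,0]]
  claw: 9.3

```text
t: 1.77
tool_pos: [0.414, 0.1177, 0.2323]
orientation: [-0.075, -3.14, 0.0]
force: [1.1, 0.6, -0.1]
opening: 0.0932
```

Call:
carry_out:
  commands:
    - [[0,0,2,0],[0,0,2,0],[0,0,2,0],[0,0,2,0],[0,0,2,0],[0,0,2,0],[0,0,0,0],[0,0,0,0]]

```text
t: 2.43
tool_pos: [0.4127, 0.1189, 0.1116]
orientation: [-0.075, -3.137, 0.001]
force: [0.7, 0.8, 0.8]
opening: 0.093
```

Run:
```python
from h import *
for n in ['top','scene']:
    im=robot.read_camera(n)[:,:,::-1]
    c=im[180:420,150:420] if n=='top' else im[90:330,200:500]
    cv2.imwrite(f'pics/{n}1.png',cv2.resize(c,None,fx=2.2,fy=2.2))
```

```text
(no output)
```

View pics/top1.png

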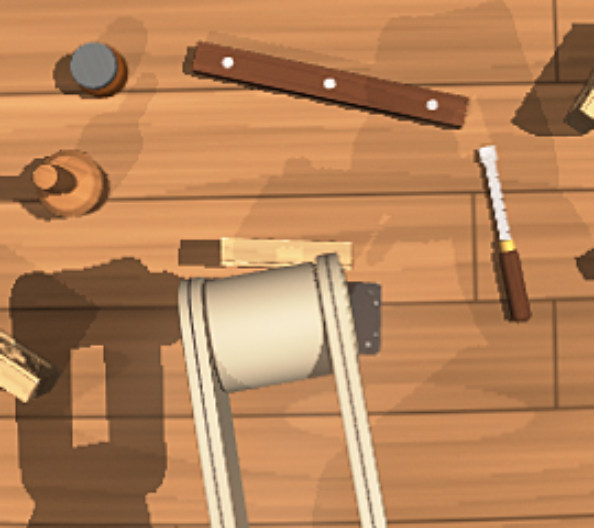

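View pics/scene1.png

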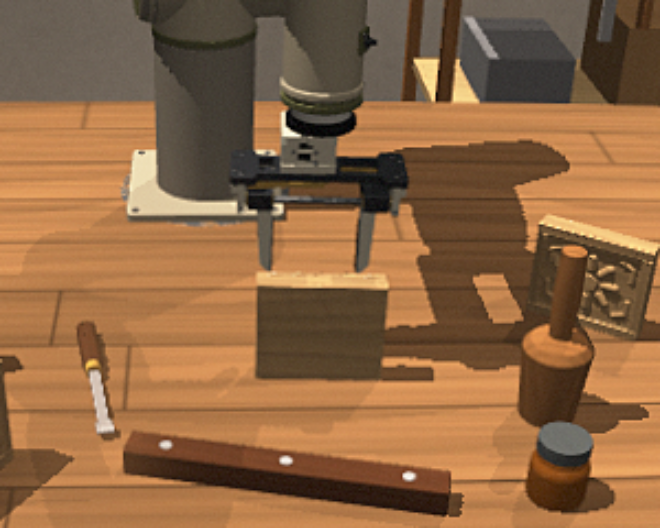

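The fingers are behind the panel's carved face near its top, centred across it. Now the tipping push.

Call:
carry_out:
  commands:
    - [[-1,0,0,0],[-1,0,0,0],[-1,0,0,0],[-0.4,0,0,0],[-0.4,0,0,0],[-0.4,0,0,0],[-0.4,0,0,0],[-0.4,0,0,0],[-0.4,0,0,0],[-0.4,0,0,0],[-0.4,0,0,0]]

```text
t: 3.45
tool_pos: [0.4763, 0.1161, 0.1126]
orientation: [-0.075, -3.141, 0.0]
force: [0.3, -0.0, 0.1]
opening: 0.0929
```

Run:
```python
from h import *
for n in ['scene']:
    im=robot.read_camera(n)[:,:,::-1]
    c=im[90:330,200:500]
    cv2.imwrite(f'pics/{n}2.png',cv2.resize(c,None,fx=2.2,fy=2.2))
```

```text
(no output)
```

View pics/scene2.png

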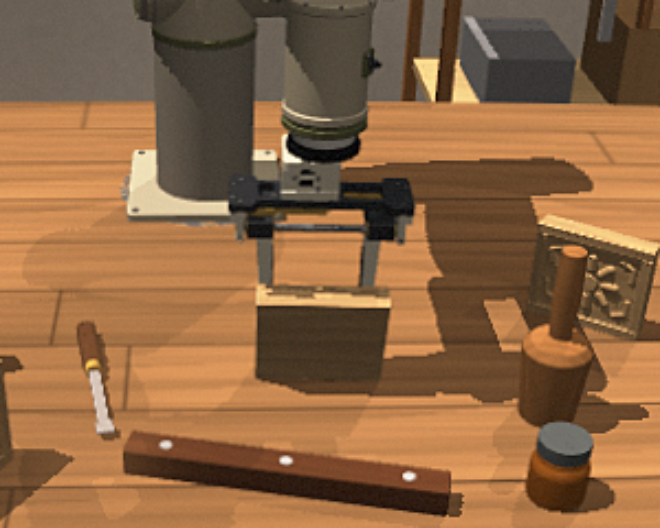

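The panel is tipping about its lower back edge, with its top at about row 295 in the crop. I keep pushing a little.

Call:
carry_out:
  commands:
    - [[-0.4,0,0,0],[-0.4,0,0,0],[-0.4,0,0,0],[-0.4,0,0,0],[0,0,0,0],[0,0,0,0],[0,0,0,0],[0,0,0,0],[0,0,0,0],[0,0,0,0]]

```text
t: 4.33
tool_pos: [0.4918, 0.1154, 0.1127]
orientation: [0.075, 3.141, 0.0]
force: [-0.1, 0.2, 0.2]
opening: 0.0931
```

Run:
```python
from h import *
for n in ['scene']:
    im=robot.read_camera(n)[:,:,::-1]
    cv2.imwrite(f'pics/{n}3f.png',im)
    c=im[90:330,200:500]
    cv2.imwrite(f'pics/{n}3.png',cv2.resize(c,None,fx=2.2,fy=2.2))
```

```text
(no output)
```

View pics/scene3.png

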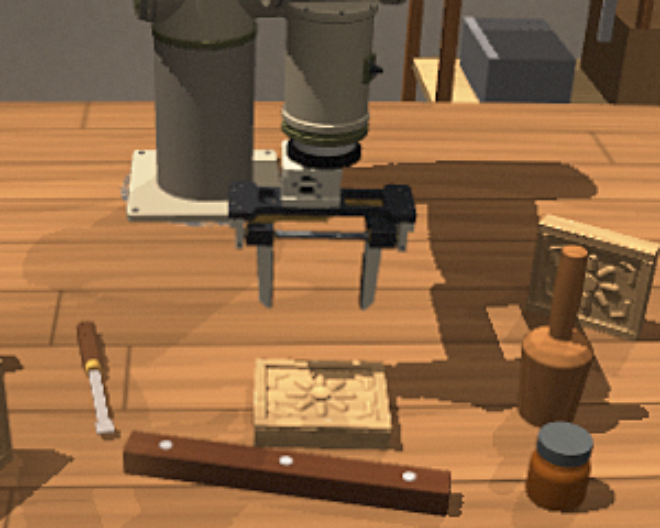

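The panel lies flat, carved face up. In the crop its foot edge is near row 362 and its top edge near row 430. I measure its pose.

Run:
```python
from h import *
np.set_printoptions(precision=4,suppress=True)
g=lambda l:[(x/2.2+200-.3,y/2.2+90-.3) for x,y in l]
S=ray('scene',g([(386,363),(257,360),(255,427),(392,432)]),.03);print('FL FR TR TL',S)
e=S[3]-S[2];print(np.linalg.norm(e),np.linalg.norm(S[1]-S[2]),np.linalg.norm(S[0]-S[1]),np.degrees(np.arctan2(-e[0],e[1])))
x=np.array([.974,-.227]);print((S[:,:2]-[.652,.078])@x,(S[:,:2]-[.652,.078])@[.227,.974])
```

```text
FL FR TR TL [[0.5023 0.1939 0.03  ]
 [0.494  0.0531 0.03  ]
 [0.6147 0.0458 0.03  ]
 [0.6261 0.1834 0.03  ]]
0.1380424213305065 0.12092741547640287 0.1410263221862418 -4.745966790469213
[-0.1721 -0.1483 -0.029  -0.0492] [ 0.0789 -0.0601 -0.0398  0.0968]
```

Both top corners are short of the batten, 29 mm on the right and 49 mm on the left, and the size checks hold. I turn the jaws parallel to the batten, move back behind the foot edge and descend.

Call:
carry_out:
  commands:
    - [[0,0,0,5.2],[0,0,0,5.1],[1.2,0.4,0,0],[1.2,0.4,0,0],[1.2,0.4,0,0],[0,0,0,0],[0,0,2,0],[0,0,2,0],[0,0,2,0],[0,0,1.5,0],[0,0,1.2,0],[0,0,0,0],[0,0,0,0]]

```text
t: 5.47
tool_pos: [0.4587, 0.1353, 0.0253]
orientation: [-0.354, -3.12, 0.001]
force: [-0.2, -0.1, 0.3]
opening: 0.0931
```

Run:
```python
from h import *
s=robot.read_state();print(s['force'],s['tool_pos'])
im=robot.read_camera('scene')[:,:,::-1]
cv2.imwrite('pics/scene4.png',cv2.resize(im[90:330,200:500],None,fx=2.2,fy=2.2))
```

```text
[-0.24891561 -0.12829098  0.26190711] [0.45865046 0.13528208 0.02528956]
```

View pics/scene4.png

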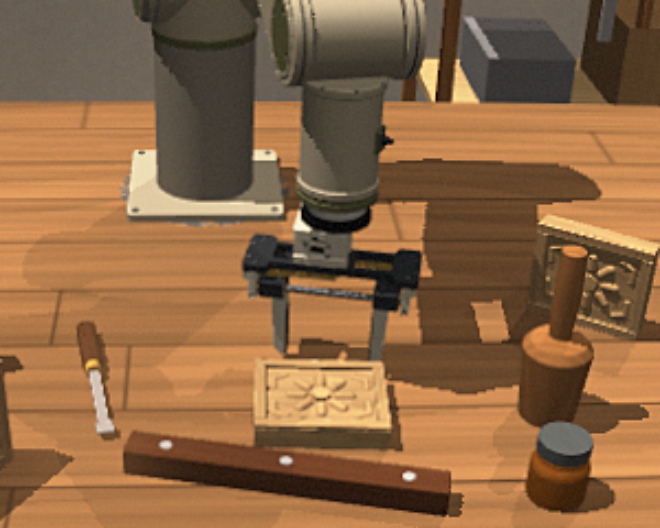

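Both fingertips stand behind the foot edge (crop (283,350) and (378,355)). I push 60 of the ~74 mm towards the batten, then look.

Call:
carry_out:
  commands:
    - [[-0.5,0,0,0],[-0.5,0,0,0],[-0.5,0,0,0],[-0.5,0,0,0],[-0.5,0,0,0],[-0.5,0,0,0],[-0.5,0,0,0],[-0.5,0,0,0],[-0.5,0,0,0],[-0.5,0,0,0],[-0.5,0,0,0],[-0.5,0,0,0],[0,0,0,0]]

```text
t: 6.6
tool_pos: [0.5192, 0.1212, 0.0257]
orientation: [0.357, 3.12, -0.0]
force: [0.1, 0.3, 0.4]
opening: 0.0927
```

Run:
```python
from h import *
s=robot.read_state();print(s['force'],s['tool_pos'])
im=robot.read_camera('scene')[:,:,::-1]
cv2.imwrite('pics/scene5.png',cv2.resize(im[200:330,230:430],None,fx=4,fy=4,interpolation=cv2.INTER_CUBIC))
```

```text
[0.13219126 0.28382439 0.38409544] [0.51916724 0.12118683 0.02574438]
```

View pics/scene5.png

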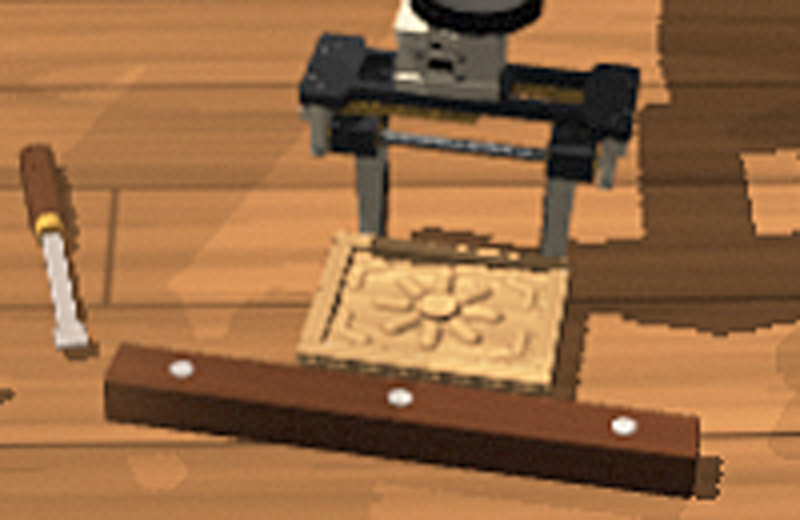

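The panel is aligned with the batten, with a small gap left (top edge from (300,357) to (550,388) in the crop). I close it slowly.

Call:
carry_out:
  commands:
    - [[-0.3,0,0,0],[-0.3,0,0,0],[-0.3,0,0,0],[-0.2,0,0,0],[-0.1,0,0,0],[0,0,0,0],[0,0,0,0]]

```text
t: 7.23
tool_pos: [0.53, 0.1188, 0.0258]
orientation: [0.357, 3.121, 0.0]
force: [0.3, -0.1, -0.6]
opening: 0.0928
```

Call:
carry_out:
  commands:
    - [[-0.1,0,0,0],[-0.1,0,0,0],[0,0,0,0]]

```text
t: 7.48
tool_pos: [0.5305, 0.1188, 0.0257]
orientation: [-0.356, -3.119, -0.0]
force: [-7.8, 1.1, 6.0]
opening: 0.0928
```

Contact: the wrist reads about −8 N. One more millimetre to seat it, then look.

Call:
carry_out:
  commands:
    - [[-0.1,0,0,0],[0,0,0,0],[0,0,0,0]]

```text
t: 7.73
tool_pos: [0.5305, 0.1188, 0.0256]
orientation: [-0.356, -3.117, 0.0]
force: [-12.7, 2.5, 10.8]
opening: 0.093
```

Run:
```python
from h import *
s=robot.read_state();print(s['force'],s['tool_pos'])
im=robot.read_camera('scene')[:,:,::-1]
cv2.imwrite('pics/scene6.png',cv2.resize(im[200:330,230:430],None,fx=4,fy=4,interpolation=cv2.INTER_CUBIC))
```

```text
[-12.71198441   2.45746428  10.83083425] [0.53054894 0.11875005 0.02556156]
```

View pics/scene6.png

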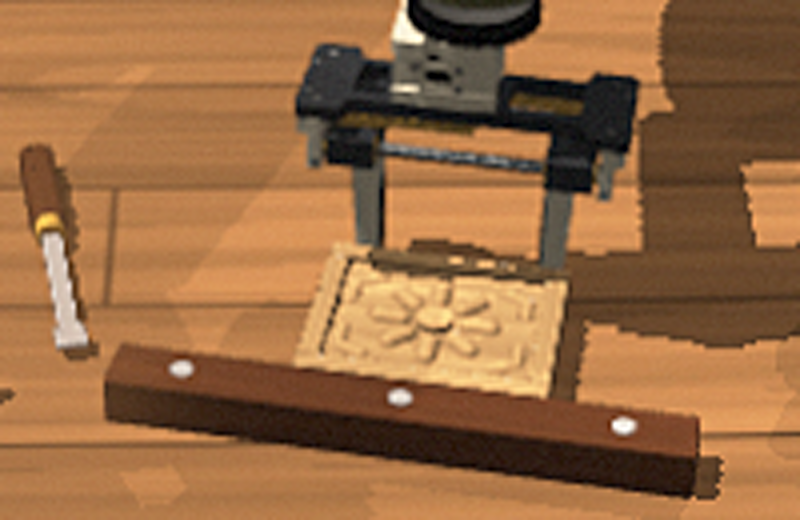

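The top edge is flush along its whole length with no dark gap. I back straight off and rise.

Call:
carry_out:
  commands:
    - [[0.2,0,0,0],[0.4,0,0,0],[1,0,0,0],[1.5,0,0,0],[1.5,0,0,0],[1.5,0,0,0],[0,0,-2,0],[0,0,-3,0],[0,0,-3,0],[0,0,-3,0],[1.5,0,-3,0],[1.5,0,-1,0],[0,0,0,0],[0,0,0,0],[0,0,0,0],[0,0,0,0]]

```text
t: 9.12
tool_pos: [0.4435, 0.1384, 0.174]
orientation: [-0.357, -3.119, 0.001]
force: [0.2, -0.9, -0.4]
opening: 0.093
```

Run:
```python
from h import *
s=robot.read_state();print(s['force'],s['tool_pos'],s['t'])
im=robot.read_camera('scene')[:,:,::-1]
cv2.imwrite('pics/scene7.png',cv2.resize(im[200:330,230:430],None,fx=4,fy=4,interpolation=cv2.INTER_CUBIC))
im=robot.read_camera('top')[:,:,::-1]
cv2.imwrite('pics/top7.png',cv2.resize(im[180:340,150:400],None,fx=3.2,fy=3.2,interpolation=cv2.INTER_CUBIC))
```

```text
[ 0.16233931 -0.87686662 -0.4476348 ] [0.44353672 0.13842373 0.17397523] 9.1167
```

View pics/scene7.png

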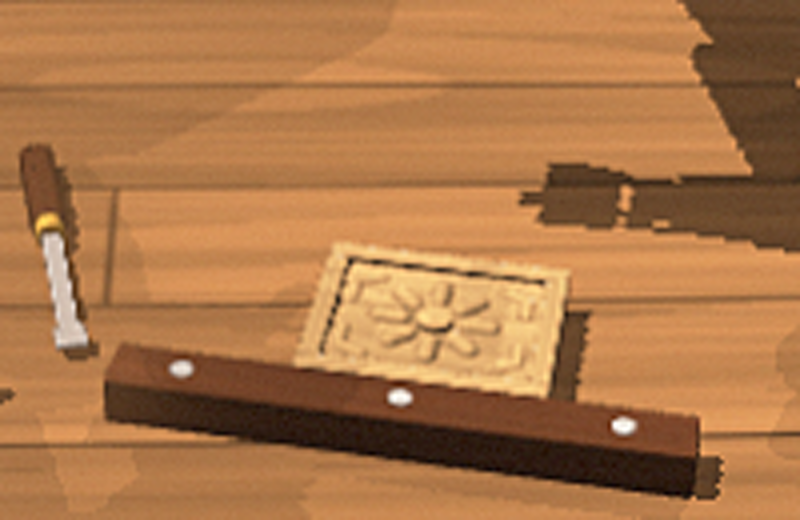

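View pics/top7.png

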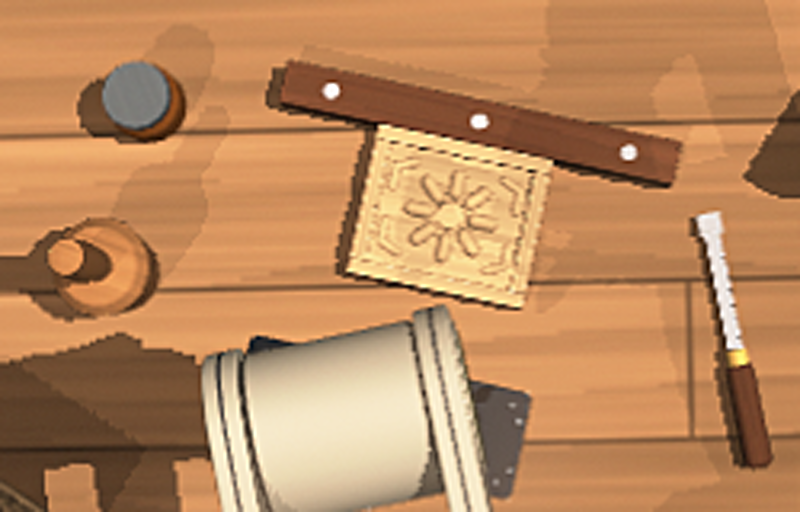

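Both views show the panel flush: its top edge runs from (378,124) to (553,158) in the top crop, and the mallet, jar and gouge have not moved. One numeric check, then I hand in.

Run:
```python
from h import *
f=lambda l:[(x/3.2+150-.3,y/3.2+180-.3) for x,y in l]
S=ray('top',f([(376,124),(553,158),(524,308),(345,274)]),.03)[:,:2]
d=S-[.652,.078]
print((d@[.974,-.227]).round(4),(d@[.227,.974]).round(4))
robot.close_job()
```

```text
[-0.0011  0.0013 -0.119  -0.1221] [ 0.0791 -0.0632 -0.0653  0.0777]
the job is handed in; nothing more can be done
```

The panel now lies flat on its plain back, carved face up, with its whole top edge flush against the batten. I handed the job in at about 9 s of the 48 s allowed.

- **Tipping:** I pushed the carved face near its top with the open fingertips. It tipped about its lower back edge and fell towards the batten, ending 29 mm short at the right corner and 49 mm short at the left.
- **Pushing home:** I turned the jaws parallel to the batten and pushed the foot edge until the top edge seated. The wrist read about 13 N sideways and 11 N upwards. I then backed straight off and rose clear.

**Last checks:**
- The top corners measured −1 mm and +1 mm from the batten face, against a limit of 6 mm.
- The panel's centre is about 7 mm from the batten's middle, against a limit of 90 mm.
- The pictures show the arm well clear and no visible movement of the mallet, jar or gouge; I did not measure their positions again.
- No check failed. The scene and top views differed by up to 4 mm when I first measured the panel and the batten.

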